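Lift a turned bush off the inspection glass with tongs

ROBOT

A 6-joint arm with a two-finger parallel gripper is mounted at the origin on the work surface. World frame = base frame: x ahead of the robot, y to its left, z up, the work surface at z = 0. Lengths are in m, angles in rad, forces in N, time in s.
With the tool pointing down it reaches from about 0.35 to 0.975 m from the base axis. Payload 7.1 kg.
Tool frame: the origin (TCP) lies midway between the tips of the shut fingers; the grasp point (between the pads) lies 19 mm behind it; z points along the fingers, y is the line along which they close (so a half turn about z gives the same grasp; the last joint's range is limited). The gripper opens to 88 mm and grips with 3 to 60 N. Pads are 20 mm wide; open, the fingers measure 115 mm over their backs; the gripper's body (75 mm by 178 mm) begins 61 mm behind the grasp point.
Start: joints at [-1.182, 0.423, 1.63, -0, 1.089, -0.019], TCP at [0.248, -0.574, 0.223] pointing down, gripper open.
Joint ranges: [-3, 3], [-0.9, 2.11], [0.09, 2.58], [-1.31, 4.45], [0.11, 2.69], [-2.54, 2.54]. Speed limits (rad/s): [2.39, 2.39, 3.01, 3.14, 3.14, 3.14].

INTERFACE

Orientations are given as a unit quaternion [w, x, y, z].
In Python, from station import move_pose, movel, movej, command_gripper, wait, inverse_kinematics, read_camera, camera_info, MotionError, job_done, get_time, get_joint_pos, get_qvel, get_effort, get_tcp_pos, get_ee_rot, get_ft_force, get_ft_torque, get_grip_width, get_finger_force gives the robot as it stands. Calls block until the motion is done:
- move_pose(position, orientation): joint-space move of the TCP to a pose.
- movel(position, frame=None, v=0.15, until_force=None): straight line of the TCP; frame=None keeps the orientation; v is the mean speed in m/s. With until_force (N) it stops when the force on the tool has changed by that much, and returns True; else False.
- movej(angles): joint-space move.
- command_gripper(opening): opening from 0.0 (shut) to 1.0 (fully open); the grip force is fixed at half the most; returns when the fingers have stopped.
- wait(seconds).
- inverse_kinematics(position, orientation): joint angles nearest the present ones, or None.
- read_camera(name): name is "side" or "top" or "wrist"; returns the picture (420x560x3 uint8, red, green, blue); there is no depth.
- camera_info(name): a dict with "intrinsics" (3x3 intrinsics, pixels), "T" (4x4, takes a point from camera to world coordinates); the wrist camera has in their place "tool_from_camera" (4x4, takes a point from camera to tool coordinates, whose origin is the TCP and whose axes are the flange's). Camera axes: x right, y up, looking along -z (the intrinsics and any distortion apply to the point x, -y, -z); pixel columns grow to the right and rows downward; lengths in m; the calibration is good to about 2 mm. A picture is of the moment at which its call begins: read the wrist's pose just before it. camera_info takes no time and is no camera call.
A pose or a line that the arm cannot do raises MotionError and nothing moves.
- job_done(): hands the job in; it is judged then, once.
Readings, each from a call of its own:
- get_time(): time.
- get_joint_pos(): joint angles.
- get_qvel(): joint speeds.
- get_effort(): joint torques, N m.
- get_tcp_pos(): TCP position.
- get_ee_rot(): TCP orientation.
- get_ft_force(): force on the tool from outside, world axes, zero at the start.
- get_ft_torque(): the same for the moment, N m.
- get_grip_width(): opening from 0.0 (shut) to 1.0 (fully open).
- get_finger_force(): force on a finger pad.
Only numpy, scipy, OpenCV 4.12 (cv2) and the standard library are available. Lean on these libraries where they do the work, as an engineer would, in place of code of your own. Each camera call takes 0.05 s, during which the arm holds its last target. There are 200 camera calls.

TASK

Pick up the tongs from their stand and, with the tongs and never the robot's own fingers, grip the turned bush whose wide collar is at the top, out of the three small parts on the glass-topped riser. Carry it over the white tile and finish holding it there upright and still, pinched in the tongs, with the middle of the bush about 10 cm above the table and near the middle of the tile. Leave the other parts and tools where they are and finish without putting the bush or the tongs down: the program ends while holding.

Things in the scene. Friction and masses are not known exactly. Their poses are not given: they have to be found in the camera images.
- tongs: Steel spring tongs, 175 mm long, 90 g, level on the stand. Origin: grip centre, midway between the arms, half-way up them (47 mm above the table). x to the tips, y to the left arm, z up. Upright pivot axis at x = -60 mm. Grip on the outer flats of the arms: 50 mm long (x -25 to 25), 22 mm high. Width over the flats: 47 mm sprung open, 34 mm closed on the bush's neck.
- tongs_tip (a point): Midpoint between the tips, 90 mm ahead of the grip centre and 30 mm below it (axes as the tongs). Each tip is a black rubber block 14 mm high (7 mm above and below) and 27 mm long in x with a shallow V facing the other. Gap between V bottoms: 49 mm open, 41 mm at the 44 mm squeeze (8 mm less at the block ends); at most 70 mm over the backs.
- tongs_left (a joint): Closing angle of the left arm (the right mirrors it), rad: 0 open, 0.11 on the 16 mm neck, 0.125 shut (flats 32 mm wide). Squeezing the flats closes the tips: 5 N per flat starts it, 11 N brings them to the neck, 0.4 of any further force pinches. Carry the tongs open by squeezing to 44 mm wide; then 40 to 60 N pinches the bush firmly.
- stand: Fixed grey plastic tongs stand: base 150 x 70 mm, 6 mm thick, and two supports 40 mm high: one under the pivot (48 to 72 mm behind the grip centre), one a 70 mm wide bar under the arms (32 to 42 mm ahead). Between them the space beside and under the flats is free. Origin on the table below the grip centre, x towards the tips.
- riser: Fixed black riser, 120 x 260 mm (x by y), its pale grey glass top 40 mm above the table. Origin at the centre of its underside. Three small steel parts stand on the glass in a row along its y, 75 mm apart, within 5 mm of its middle line; its +x points away from the robot and is the direction in which to point the tongs.
- bush: The bush to lift: turned steel, 55 g (may vary by 30 %), upright on the glass, 32 mm tall: a neck 16 mm in diameter and 24 mm high below, a collar 24 mm in diameter and 8 mm thick on top, small dark bore. Origin at its centre, half-way up; z along its axis. The tips fit on the neck with their middle about 14 mm above the glass (2 mm below the bush's centre).
- tile: Fixed white ceramic tile 110 mm by 110 mm, 8 mm thick, lying on the table. Origin at the centre of its underside.
- footed: A similar steel part that stays: 32 mm tall, 16 mm neck, the 24 mm collar at its foot. Origin at its centre.
- plain: A plain steel pin that stays: 18 mm in diameter, 32 mm tall, no collar. Origin at its centre.
- bracket: Milled aluminium bracket, 70 mm by 110 mm, 46 mm high, lying beyond the riser; stays. Origin under its centre.
- ring_gauge: Steel ring, 64 mm outside diameter, 18 mm high, lying beyond the riser; stays. Origin under its centre.
- vblock: Dark steel V-block, 50 mm by 45 mm, 38 mm high, on the table beyond and to the right of the riser; stays. Origin under its centre.
Things that resemble listed ones, but are neither listed nor needed, are in the scene too. What is shaped like the stand but pink is not meant.

How it is judged:
By the outcome, as a careful person would: the job done as asked, in the order asked, and still so for the second after the job is handed in, while the arm keeps its last pose, push and grip.
It also fails if it takes over 48 s, if anything falls off the work surface, if the arm or the gripper's body presses on something with over 40 N, if the wrist force passes 120 N, or if a joint passes its speed limit or range.

## Working session

There is one attempt and no reset: what is moved stays moved. The work goes in short steps, each a Python script; the robot and the scene stay as the last script left them, time stands still between calls to the robot, and variables do not carry over. Pictures are saved under pics/ and viewed, at most 10 in all, crops included, and the job is handed in when it is done.

```bash
mkdir -p pics; ls
python3 - <<'E'
from station import *
import cv2,numpy as np
for n in("top","side"):
    im=read_camera(n); cv2.imwrite(f"pics/{n}0.png",im[:,:,::-1])
    i=camera_info(n); print(n,{k:np.round(v,4).tolist() if not isinstance(v,str) else v for k,v in i.items()})
i=camera_info("wrist");print({k:np.round(v,4).tolist() for k,v in i.items()})
print(get_time(),get_tcp_pos(),get_ee_rot(),get_grip_width())
E
```

```text
pics
top {'intrinsics': [[412.1461, 0.0, 274.5941], [0.0, 412.1461, 213.5002], [0.0, 0.0, 1.0]], 'T': [[0.0138, 0.9913, -0.1311, 0.354], [-0.9998, 0.0155, 0.012, 0.0836], [0.0139, 0.1309, 0.9913, 1.1564], [0.0, 0.0, 0.0, 1.0]]}
side {'intrinsics': [[384.592, 0.0, 280.1778], [0.0, 384.592, 205.0985], [0.0, 0.0, 1.0]], 'T': [[-0.9921, 0.0877, -0.09, 0.4066], [-0.1249, -0.7685, 0.6275, 0.6831], [-0.0142, 0.6338, 0.7734, 0.8185], [0.0, 0.0, 0.0, 1.0]]}
{'intrinsics': [[292.1877, 0.0, 279.4251], [0.0, 292.1877, 208.51], [0.0, 0.0, 1.0]], 'tool_from_camera': [[-0.0005, 0.9621, 0.2728, 0.0738], [1.0, 0.0003, 0.0006, -0.0005], [0.0005, 0.2728, -0.9621, -0.1623], [0.0, 0.0, 0.0, 1.0]]}
0.1 [ 0.24769742 -0.57325852  0.22196966] [-6.93960602e-04  9.79285462e-01  2.02483298e-01 -1.32184577e-04] 1.0003986104814522
```

View pics/top0.png

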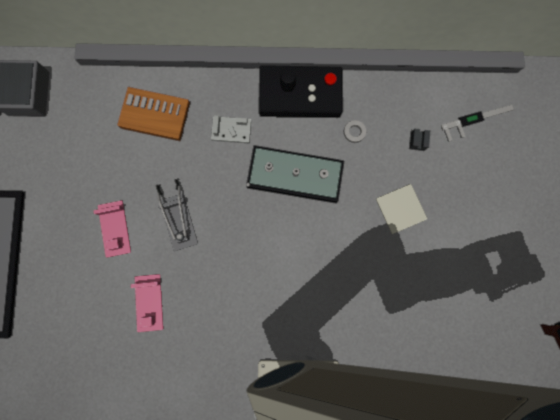

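View pics/side0.png

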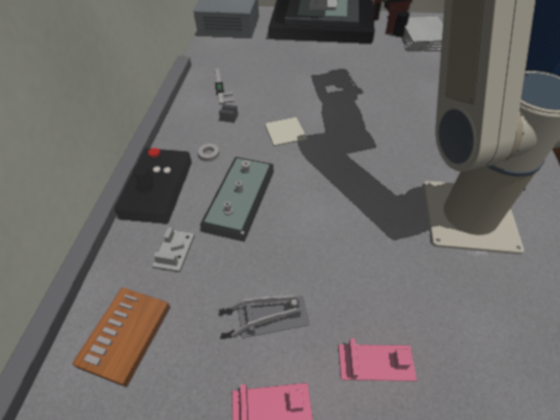

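The top view shows the tongs at (175,215) on the grey stand with tips up, the riser at (296,173) with parts at (269,167), (296,172) and (324,174), and the tile at (402,208). The pink stands are decoys. Next I'll enlarge crops from both cameras.

Run:
```python
import cv2,numpy as np
t=cv2.imread("pics/top0.png");s=cv2.imread("pics/side0.png")
c=lambda im,x,y,w,h,W,H:cv2.resize(im[y:y+h,x:x+w],(W,H),interpolation=cv2.INTER_CUBIC)
# top tongs x140-220,y170-260 ; top riser 240-350,y140-210 ; side riser 200-280 y150-240 ; side tongs
a=c(t,145,170,60,90,400,600)[:600]; 
b=c(t,240,140,110,70,400,255)
d=c(s,195,150,85,73,400,344)
cv2.imwrite("pics/crop1.png",np.hstack([a,np.vstack([b,d])[:600] if 255+344>=600 else np.vstack([b,d,np.zeros((1,400,3),np.uint8)])]))
```

```text
(no output)
```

View pics/crop1.png

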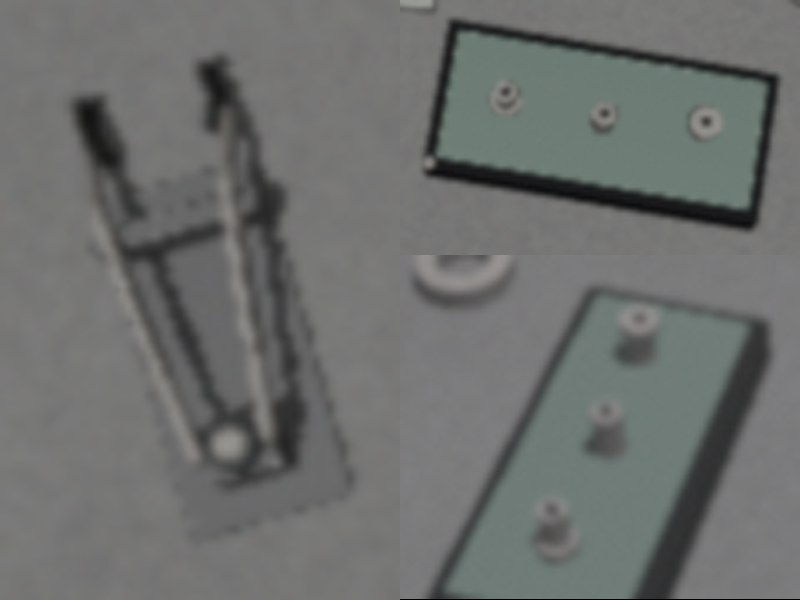

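Candidates in the top view: (269,167) is footed, with the wide flange at the bottom; (296,172) is plain; (324,173.5) has the wide collar on top in both views, so that's the bush. Now I'll convert pixels to positions and go look from above the tongs.

Run:
```python
from h import *
print(get_ee_rot())
a=.311; p=[.491,.341,.22]
move_pose(p,down(a)); C=cam("wrist"); im=read_camera("wrist")
print(get_time(),get_tcp_pos(),get_joint_pos())
cv2.imwrite("pics/w1.png",cv2.resize(im[:,:,::-1],(784,588),interpolation=cv2.INTER_CUBIC))
ex=np.array([np.cos(a),np.sin(a),0]);ey=np.array([-ex[1],ex[0],0])
for n,x,y,z in[("pivot",-60,0,58),("flatLtop",0,23.5,58),("flatRtop",0,-23.5,58),("tipL",103,24,24),("tipR",103,-24,24)]:
    print(n,1.4*proj(np.r_[p[:2],0]+ex*x/1e3+ey*y/1e3+[0,0,z/1e3],C))
```

```text
[-6.93960602e-04  9.79285462e-01  2.02483298e-01 -1.32184577e-04]
3.4583 [0.491346   0.34047446 0.21998596] [ 5.86097392e-01  3.86560751e-01  1.69414396e+00 -7.08600355e-05
  1.06093733e+00  1.84680281e+00]
pivot [391.24413735 339.22848693]
flatLtop [362.20769739 270.51392799]
flatRtop [420.08654105 270.4413962 ]
tipL [361.84039489 139.18391581]
tipR [420.14329525 139.09738601]
```

View pics/w1.png

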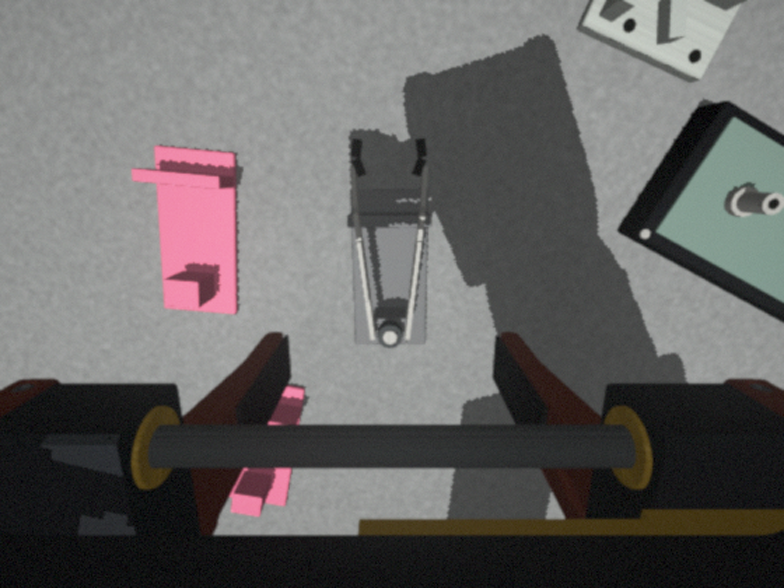

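The tongs line up with the prediction: pivot (390,335), tips (354,140) and (424,139), about 1 mm to the left. Going for the grasp.

Run:
```python
from h import *
a=.311; p=np.array([.491-.0012*np.sin(a),.341+.0012*np.cos(a)])
movel([*p,.12],v=.12); print(movel([*p,.028],v=.08,until_force=15),get_tcp_pos())
command_gripper(.5); print(get_grip_width()*88,get_finger_force(),get_ft_force(),get_ft_torque())
movel([*p,.06],v=.05); wait(.2); print(get_grip_width()*88,get_finger_force(),get_ft_force(),get_ft_torque())
movel([*p,.17],v=.12); wait(.2)
C=cam("wrist"); im=read_camera("wrist"); print(get_time(),get_tcp_pos(),get_grip_width()*88,get_finger_force())
cv2.imwrite("pics/w2.png",cv2.resize(im[:,:,::-1],(784,588),interpolation=cv2.INTER_CUBIC))
s=read_camera("side");cv2.imwrite("pics/s2.png",s[:,:,::-1])
t=np.array(get_tcp_pos())+[0,0,.019];ex=np.array([np.cos(a),np.sin(a),0]);ey=np.array([-ex[1],ex[0],0])
for n,x,y,z in[("tipL",103.5,16.5,-23),("tipR",103.5,-16.5,-23),("tipLback",103.5,29,-23)]: print(n,1.4*proj(t+ex*x/1e3+ey*y/1e3+[0,0,z/1e3],C))
```

```text
False [0.49102446 0.34242069 0.02853468]
44.50725710234657 6.295396229834296 [0.50755632 0.9364575  0.44347346] [-0.04771661 -0.05972959 -0.00947608]
43.98452237898013 5.944093884900212 [ 0.18362844 -0.19605404 -0.82660827] [-0.05314203 -0.02894813 -0.02292032]
8.875 [0.4903565  0.34196882 0.16930537] 44.280353460410915 5.944268366001779
tipL [347.93561974  91.66257211]
tipR [437.08114847  91.61326421]
tipLback [314.17060313  91.68124812]
```

View pics/w2.png

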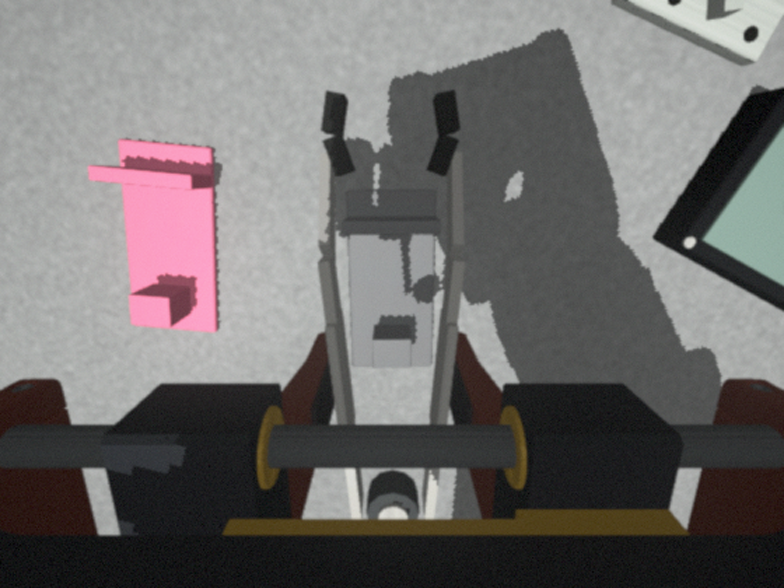

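The tongs are held level and straight: tip front corners (348,93) and (433,93), V bottoms at row 136 or so. Next I move short of and above the bush, and check with the wrist camera.

Run:
```python
from h import *
a=-.14; b=np.array([.607,-.0595]); ex=np.array([np.cos(a),np.sin(a)])
move_pose([*(b-ex*.135),.17],down(a)); wait(.3)
C=cam("wrist"); im=read_camera("wrist"); print(get_time(),get_tcp_pos(),get_joint_pos(),get_grip_width()*88,get_finger_force())
cv2.imwrite("pics/w3.png",cv2.resize(im[:,:,::-1],(784,588),interpolation=cv2.INTER_CUBIC))
print(1.4*proj([*b,.072],C)); t=np.array(get_tcp_pos())
print("tipmid",1.4*proj(t+[.09*ex[0],.09*ex[1],-.004],C))
np.savez("w3.npz",T=C[1])
```

```text
10.7 [ 0.47345818 -0.04022176  0.16996006] [-1.09804304e-01  2.81600401e-01  1.99563882e+00  1.61863388e-05
  8.64389653e-01  1.60004737e+00] 43.98884788305382 5.944247503357474
[392.5694473   64.21831387]
tipmid [391.90315109 131.01093856]
```

View pics/w3.png

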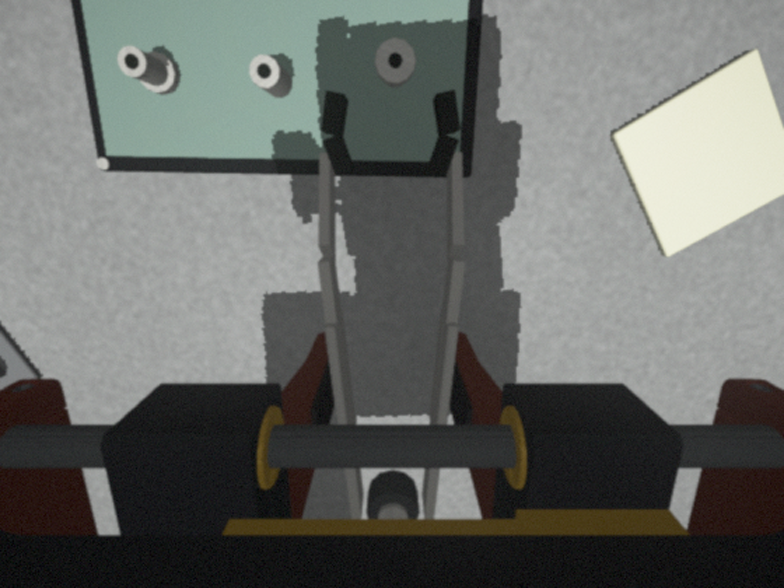

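The bush's collar is at (395,61), with no foot visible, which confirms it. The neighbours are plain (265,70) and footed (132,61). I'll correct and descend around it.

Run:
```python
from h import *
C=(camera_info("wrist"),np.load("w3.npz")["T"]); b=ray("wrist",395/1.4,61/1.4,.072,C)[:2]; 
a=-.15; ex=np.array([np.cos(a),np.sin(a)]);ey=np.array([-ex[1],ex[0]])
print("bush",b,"tile",[ray("wrist",u/1.4,v/1.4,.008,C)[:2] for u,v in((612,132),(666,256),(757,50))])
g=b-ex*.091-ey*.0009
np.save("g.npy",np.r_[b,g])
move_pose([*g,.13],down(a)); f=movel([*g,.065],v=.06,until_force=8); wait(.2)
C=cam("wrist"); im=read_camera("wrist"); s=read_camera("side")
print(f,get_time(),get_tcp_pos(),get_grip_width()*88,get_ft_force())
w=cv2.resize(im[20:160,210:350],(400,400),interpolation=cv2.INTER_CUBIC)
u,v=proj([*b,.056],camera_info("side") and cam("side")); u,v=int(u),int(v)
s=cv2.resize(s[v-35:v+35,u-35:u+35],(400,400),interpolation=cv2.INTER_CUBIC)
cv2.imwrite("pics/w4.png",np.hstack([w,s])[:,:,::-1])
```

```text
bush [ 0.6084386  -0.06109942] tile [array([ 0.55459291, -0.21669218]), array([ 0.45429192, -0.26032994]), array([ 0.59509126, -0.31758632])]
False 12.5833 [ 0.51841464 -0.04839032  0.06519752] 44.32138525876435 [-1.50684954 -0.16809574 -2.08556091]
```

View pics/w4.png

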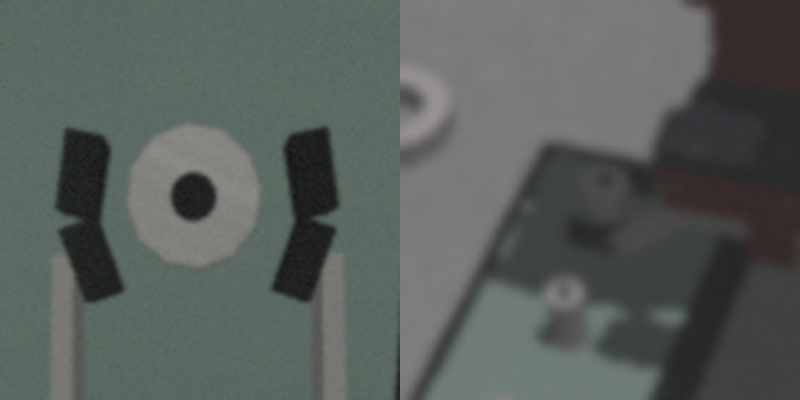

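Bush centre at (194,196), V bottoms at (100,215) and (297,215): clear both sides, the bush about 2 mm ahead of the V's. I'll nudge forward, pinch and lift.

Run:
```python
from h import *
a=-.15; ex=np.array([np.cos(a),np.sin(a)]);ey=np.array([-ex[1],ex[0]])
g=np.load("g.npy")[2:]+ex*.0017+ey*.0006
movel([*g,.065],v=.03)
command_gripper(.43); print(get_grip_width()*88,get_finger_force()); command_gripper(0.); wait(.3)
print(get_grip_width()*88,get_finger_force(),get_ft_force(),get_ft_torque())
movel([*g,.085],v=.04); wait(.2)
print(get_time(),get_grip_width()*88,get_finger_force(),get_ft_force(),get_ft_torque(),get_tcp_pos())
im=read_camera("wrist"); s=read_camera("side")
w=cv2.resize(im[20:160,210:350],(400,400),interpolation=cv2.INTER_CUBIC)
u,v=proj([*np.load("g.npy")[:2],.076],cam("side")); u,v=int(u),int(v)
s=cv2.resize(s[v-35:v+35,u-35:u+35],(400,400),interpolation=cv2.INTER_CUBIC)
cv2.imwrite("pics/w5.png",np.clip(np.hstack([w,s])[:,:,::-1]*1.5,0,255))
```

```text
37.733139467448886 7.900670170783997
33.95686904581386 29.98070240020752 [-0.43099929 -0.19588102 -0.16729543] [ 0.06279742  0.01540332 -0.01000226]
14.5667 33.81278708305479 29.980561137199402 [-1.05767806  0.06582457 -1.43910266] [0.01442752 0.08698328 0.02437502] [ 0.51990605 -0.04800891  0.08476284][ WARN:0@1.142] global loadsave.cpp:1063 imwrite_ Unsupported depth image for selected encoder is fallbacked to CV_8U.
```

View pics/w5.png

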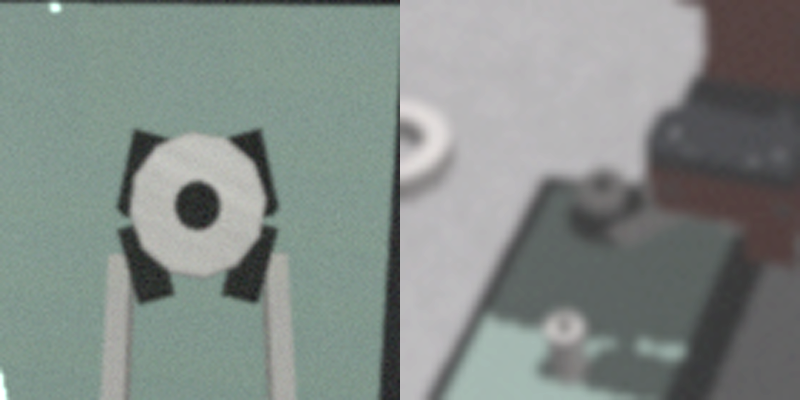

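The collar sits centred between the V's and the width is 33.8 mm, so it's on the neck and lifted. Carrying it to the tile.

Run:
```python
from h import *
a=-.15; ex=np.array([np.cos(a),np.sin(a)])
p=np.array(get_tcp_pos()); movel([p[0],p[1],.15],v=.08)
t=np.array([.526,-.2895])-ex*.091
movel([*t,.15],v=.12); movel([*t,.109],v=.06); wait(.5)
im=read_camera("wrist"); s=read_camera("side")
print(get_time(),get_grip_width()*88,get_finger_force(),get_tcp_pos(),np.abs(get_qvel()).max())
w=cv2.resize(im[10:220,170:450],(533,400),interpolation=cv2.INTER_CUBIC)
C=cam("side");u,v=proj([.526,-.2895,.1],C); u,v=int(u),int(v); print(u,v)
s=cv2.resize(s[v-40:v+40,u-26:u+26],(260,400),interpolation=cv2.INTER_CUBIC)
cv2.imwrite("pics/w6.png",np.clip(np.hstack([w,s])[:,:,::-1]*1.4,0,255).astype(np.uint8))
```

```text
19.2417 33.72914843234697 29.980602264404297 [ 0.43602647 -0.27590314  0.10904602] 0.0015961473949023311
284 106
```

View pics/w6.png

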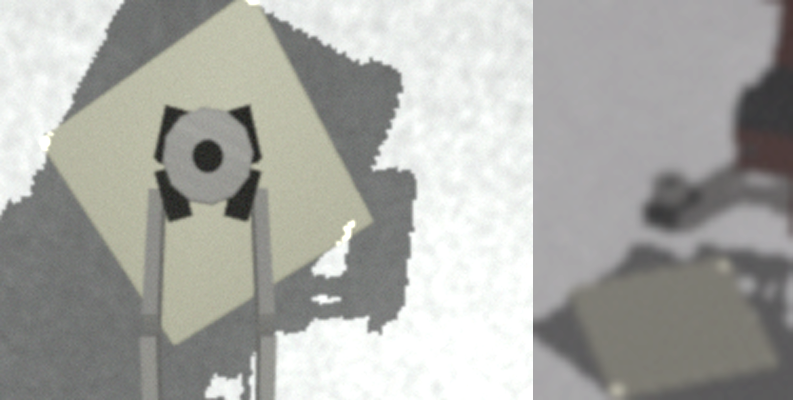

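The bush is upright in the tips over the tile, with the tile centre at about (211,178) in the crop. A final numeric check, then hand in.

Run:
```python
from h import *
k=533/280; C=cam("wrist"); f=lambda u,v,z:ray("wrist",170+u/k,10+v/k,z,C)[:2]
t=np.mean([f(*p,.008) for p in((45,140),(250,-2),(373,220),(175,345))],0); b=f(207,156,.116); d=t-b; print(t,b,d)
if np.hypot(*d)<.03:
    p=np.array(get_tcp_pos()); movel([p[0]+d[0],p[1]+d[1],.109],v=.03); wait(.8)
    print(get_time(),get_grip_width()*88,get_finger_force()); print(job_done())
```

```text
[ 0.52438111 -0.29031253] [ 0.52473838 -0.28893868] [-0.00035727 -0.00137385]
20.2917 34.05832214079957 29.980788230895996
the job is handed in; nothing more can be done
None
```

I handed the job in at 20.3 s with the collar-top bush pinched upright in the tongs, still, about 10 cm above the table and within about 2 mm of the tile's middle; the grip was 30 N, because the gripper force is fixed below the 40–60 N you advise, but nothing slipped.

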